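# Block up a harmonica in its nest and hold the cover plate down

### The job

The harmonica lies off-centre in the assembly nest: set the orange spacer on the nest's open front, tapered nose towards the fence, slide it along the bed into the end gap that is wide enough for it until it is fully home against the back fence, and let go of it. Then lay the nickel cover plate squarely on the harmonica's brass reed plate, edges in line, and press it down flush. Finish while still holding it pressed with a firm but moderate push, ready for the screws; force nothing, and leave the reed block, the screw dish and the screwdriver alone.

Things in the scene. Friction and masses are not known exactly. Their poses are not given: they have to be found in the camera images.
- nest: fixed aluminium assembly nest, plate 145 (x) x 212 (y) x 10 mm; its top, the bed, is 10 mm above the bench. Origin on the bench, mid-length; the plate spans x -85 to +60. Steel back fence and two end stops rise 9 mm above the bed. Two 6 mm pins, 7 mm high, at x +1, y +/-35 keep the harmonica from coming forward. Front (-x, to the robot) open: bare bed from x -85 to 0. Yaw within 0.25 rad
- fence (a point): middle of the foot of the back fence's front face, at bed level: x +40, y 0, z +10 mm in the nest's frame. The fence runs along the nest's y, 192 mm long, 14 mm thick, 9 mm high
- stop_left (a point): front inner foot corner of the +y end stop: x 0, y +78, z +10 mm in the nest's frame. The stop runs from x 0 to the fence; inner face at y +78; 18 mm thick, 9 mm high
- stop_right (a point): front inner foot corner of the -y end stop: x 0, y -78, z +10 mm in the nest's frame; mirror image of the left one, inner face at y -78
- harmonica: loose harmonica body, gray acrylic comb between two brass reed plates, 34 (x) x 130 (y) x 15 mm high, 0.13-0.21 kg. Origin at centre of underside. Lies square on the bed, at x +22 mm in the nest's frame, 9.5 to 11.5 mm off-centre along y to either side: gap 1.5-3.5 mm to one end stop, 22.5-24.5 mm to the other. Can be pushed endwise by the narrow gap. Top 25 mm above the bench
- spacer: loose orange spacer, 40 g: block 60 (x) x 20 (y) x 12 mm, its front 15 mm (nose, +x) tapering on both sides to 8 mm. Upright flat grip on it 34 (x) x 12 (y) mm, centred at x -3, up to 44 mm high. Origin at centre of underside, nose tip x +30; nose starts within 0.5 rad of world +x. Home, nose on the fence: origin at x +10 mm in the nest's frame, y about +/-67, on the bed
- cover: loose nickel cover plate, a stamped shell 31 (x) x 126 (y) x 11 mm high, 50-80 g, open side down; upright long walls 7.5 mm high, bevelled above. Origin at centre of underside, long axis y, within 0.5 rad of world y at the start. Seated: origin 15 mm above the harmonica's origin (25 mm above the bench), axes along the harmonica's, margins 1.5 to 2 mm all round
- reed_block: bystander behind the nest: boxwood block 45 (x) x 140 (y) x 24 mm with a brass reed plate on it, origin at the centre of its underside
- screw_dish: bystander behind the nest: white dish of screws, 72 mm across and 24 mm high, origin at the centre of its underside
- screwdriver: bystander behind the nest: screwdriver 160 mm long lying on the bench along its own x axis, tip at +x, origin at the underside

How it is judged:
By the outcome, as a careful person would: the job done as asked, in the order asked, and still so for the second after the job is handed in, while the arm keeps its last pose, push and grip.
It also fails if it takes over 54 s, if anything falls off the work surface, if the arm or the gripper's body presses on something with over 40 N, if the wrist force passes 120 N, or if a joint passes its speed limit or range.

### The arm

A 7-joint arm with a two-finger parallel gripper is mounted at the origin on the work surface. World frame = base frame: x ahead of the robot, y to its left, z up, the work surface at z = 0. Lengths are in m, angles in rad, forces in N, time in s.
With the tool pointing down it reaches from about 0.425 to 0.875 m from the base axis. Payload 4.7 kg.
Tool frame: the origin (TCP) lies midway between the tips of the shut fingers; the grasp point (between the pads) lies 19 mm behind it; z points along the fingers, y is the line along which they close (so a half turn about z gives the same grasp; the last joint's range is limited). The gripper opens to 87 mm and grips with 3 to 60 N. Pads are 19 mm wide; open, the fingers measure 117 mm over their backs; the gripper's body (75 mm by 190 mm) begins 51 mm behind the grasp point.
Start: joints at [-1.258, 0.321, -0.07, 1.45, 0.023, 1.371, -0.057], TCP at [0.191, 0.621, 0.186] pointing down, gripper open.
Joint ranges: [-2.86, 2.86], [-0.3, 2.09], [-1.38, 1.24], [0.06, 2.45], [-1.56, 4.7], [0.09, 2.05], [-2.69, 2.69]. Speed limits (rad/s): [2.57, 2.57, 3.14, 3.14, 3.14, 3.14, 3.14].

### API

Orientations are given as a rotation vector (axis times angle).
In Python, from bench import ctrl, imaging, ticket gives the robot as it stands (ctrl), with the cameras (imaging) and the job (ticket).
- The arm moves only by the shell command python3 inch.py 'ROWS' [FORCE]. ROWS is rows parted by semicolons, their numbers by spaces, 1 to 20 of them, each of 5 numbers: dx, dy, dz in m, then a turn about the tool's z in rad, then the opening from 0.0 (shut) to 1.0 (fully open); each row is the pose to reach, as a shift and turn from the pose commanded when the command began, along the tool's axes at that moment; what a row does not reach only later rows make up. A row lasts 1/10 s, in which the tool goes at most 0.05 m and 0.15 rad, less where a joint would pass 70% of its speed; a pose out of reach is approached as far as the arm can. The fingers move at their own pace and stop on an object; FORCE is the grip in N (left out, the last holds). Time passes only in rows, so rows that do not move let the fingers close. It prints the time, the measured TCP pose, the force, the opening and the grip force at its end.
- ctrl.get_state(): the state, without advancing time (a new reading comes with each control period).
- imaging.get_image(name): name is "side" or "top"; returns the picture (420x560x3 uint8, red, green, blue); there is no depth.
- imaging.camera_model(name): a dict with "vertical_fov" (degrees; the focal length in pixels is half the picture's height over the tangent of half this angle, whatever the lens; pixels are square), "cx", "cy" (the principal point, pixels), "rvec" (rotation vector, rad) and "tvec" (3), from world to camera coordinates, as OpenCV has them. Camera axes: x right, y down, z forward; pixel columns grow to the right and rows downward; lengths in m; the calibration is good to about 2 mm. A picture is of the moment at which its call begins. camera_model takes no time and is no camera call.
- ticket.close_job(): hands the job in; it is judged then, once.
The state is a dict: "time": time; "joint_positions": joint angles; "qd": joint speeds; "joint_torque": joint torques, N m; "position": TCP position; "tool_rot": TCP orientation; "ft_force": force on the tool from outside, world axes, zero at the start; "torque": the same for the moment, N m; "grip_width": opening from 0.0 (shut) to 1.0 (fully open); "grip_force": force on a finger pad.
Only numpy, scipy, OpenCV 4.12 (cv2) and the standard library are available. Lean on these libraries where they do the work, as an engineer would, in place of code of your own. Each camera call takes 0.05 s, during which the arm holds its last target. There are 200 camera calls.

## Working session

There is one attempt and no reset: what is moved stays moved. The work goes in short steps, Python scripts to look and compute and a shell command to move; the robot and the scene stay as the last step left them, time stands still between calls to the robot, and variables do not carry over. Pictures are saved under pics/ and viewed, at most 10 in all, crops included, and the job is handed in when it is done.

```bash
ls; mkdir -p pics
python3 - <<'E'
from bench import ctrl, imaging, ticket
import cv2
for n in("top","side"):
    im=imaging.get_image(n); cv2.imwrite(f"pics/{n}0.png",im[:,:,::-1]); print(imaging.camera_model(n))
s=ctrl.get_state();print(s)
E
```

```text
bench.py
inch.py
pics
{'vertical_fov': 56.492567914953234, 'cx': 273.59060510390566, 'cy': 203.9549186062178, 'rvec': array([ 2.18496265, -2.1460901 ,  0.1212657 ]), 'tvec': array([0.00491277, 0.6161022 , 0.89901479])}
{'vertical_fov': 54.15271642655432, 'cx': 283.52347496008355, 'cy': 206.67463606769357, 'rvec': array([ 0.52025113, -2.62485326,  1.32552672]), 'tvec': array([0.58306924, 0.16522613, 0.77877116])}
{'time': 0.1, 'joint_positions': array([-1.2578712 ,  0.32177992, -0.07010248,  1.45155256,  0.02262596,
        1.37082861, -0.05688919]), 'qd': array([ 0.00136034, -0.00261792, -0.00017415, -0.00332298,  0.00114262,
       -0.0012812 ,  0.00063688]), 'joint_torque': array([-2.79018277e-04, -4.92571592e+01, -4.05771229e-01, -3.13401890e+01,
       -6.39767898e-02,  3.94571247e-02,  6.33719219e-05]), 'position': array([0.19123919, 0.62063144, 0.18475117]), 'tool_rot': array([-4.67531884e-01, -3.10645431e+00,  2.78761195e-03]), 'ft_force': array([-0.99080867,  0.89612492,  0.97612204]), 'torque': array([-0.00819587, -0.0240863 ,  0.02696514]), 'grip_force': 0.0, 'grip_width': 0.9944385542967097}
```

View pics/top0.png

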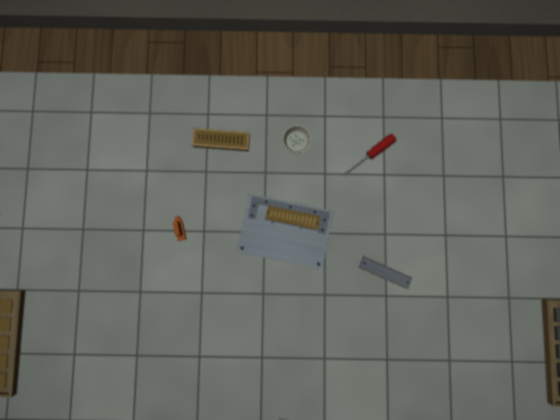

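View pics/side0.png

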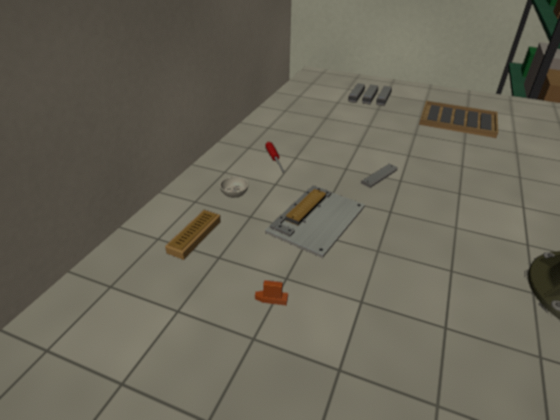

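The top view shows the spacer at (180,228), nose up and slightly left. The nest is at (285,232), with the harmonica shifted right so the wide gap is on the left (+y). The cover is at (385,272). The side view agrees, with the spacer at (272,293), the nest at (318,220) and the cover at (380,175). Next I'll look at enlarged crops.

```bash
cat > h.py <<'E'
import numpy as np,cv2
from bench import ctrl, imaging, ticket
from scipy.spatial.transform import Rotation as R
def avg(n,k=4): return np.mean([imaging.get_image(n).astype(float) for _ in range(k)],0).astype(np.uint8)[:,:,::-1].copy()
def cam(n):
    m=imaging.camera_model(n); f=210/np.tan(np.radians(m["vertical_fov"])/2)
    return np.array([[f,0,m["cx"]],[0,f,m["cy"]],[0,0,1]]),m["rvec"],m["tvec"]
def ray(n,px,z):
    K,r,t=cam(n); Rm=R.from_rotvec(r).as_matrix(); c=-Rm.T@t
    p=np.c_[np.atleast_2d(px),np.ones(len(np.atleast_2d(px)))]
    d=(Rm.T@np.linalg.inv(K)@p.T).T
    return c+d*((z-c[2])/d[:,2])[:,None]
def proj(n,P):
    K,r,t=cam(n); return cv2.projectPoints(np.array(P,float).reshape(-1,1,3),r,t,K,None)[0].reshape(-1,2)
E
python3 - <<'E'
from h import *
t=avg("top");s=avg("side");cv2.imwrite("pics/t.png",t);cv2.imwrite("pics/s.png",s)
c=cv2.resize(t[190:274,230:342],None,fx=7,fy=7,interpolation=cv2.INTER_CUBIC);cv2.imwrite("pics/nest.png",c)
a=cv2.resize(t[205:250,160:200],None,fx=9,fy=9,interpolation=cv2.INTER_CUBIC)
b=cv2.resize(t[250:295,352:420],None,fx=6,fy=9,interpolation=cv2.INTER_CUBIC)
cv2.imwrite("pics/ab.png",np.hstack([a,b]))
E
```

```text
(no output)
```

View pics/nest.png

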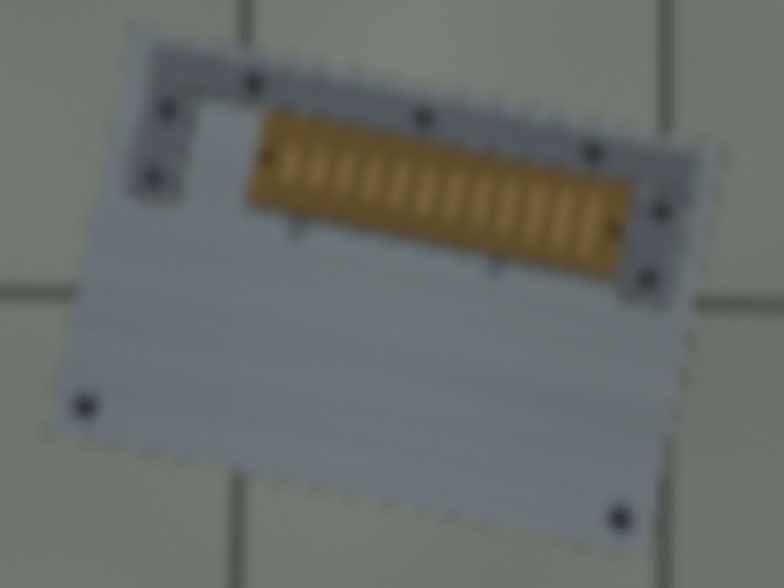

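View pics/ab.png

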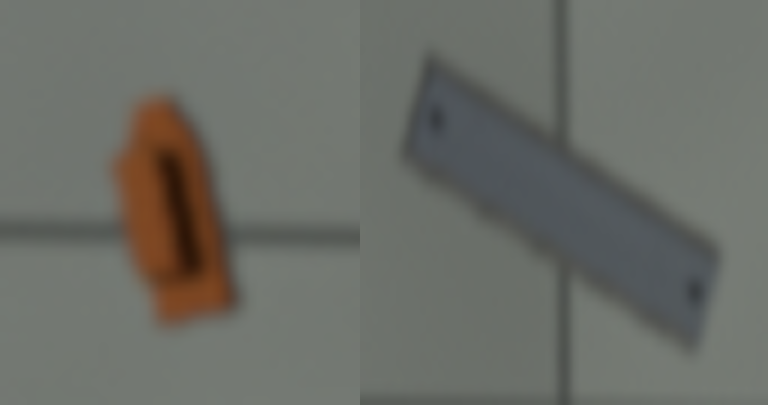

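The nest crop shows the plate corners, in full-picture pixels, at about (248,194), (334,211), (322,269) and (236,252). The brass plate runs from (265,205) to (320,230), and the wide gap is on the left (+y). The spacer's nose points up and left, and the cover's two screw holes are visible.

```bash
cat > fit.py <<'E'
from h import *
from scipy import ndimage
U=6
def blob(img,mask_fn,roi):
    x0,y0,x1,y1=roi; c=cv2.resize(img[y0:y1,x0:x1],None,fx=U,fy=U,interpolation=cv2.INTER_CUBIC)
    m=mask_fn(c.astype(float)).astype(np.uint8); n,l,st,_=cv2.connectedComponentsWithStats(m)
    i=1+np.argmax(st[1:,4]); m=(l==i).astype(np.uint8)
    m=ndimage.binary_fill_holes(m).astype(np.uint8)
    q=max(cv2.findContours(m,0,cv2.CHAIN_APPROX_NONE)[0],key=cv2.contourArea)[:,0].astype(float)
    return (q+.5)/U-.5+[x0,y0]
def rect(P): # area-based rect of world xy contour (mm): centre, sides, angle of long axis
    (c,s,a)=cv2.minAreaRect(P[:,:2].astype(np.float32)*1000)
    b=cv2.boxPoints((c,s,a)); e=[b[1]-b[0],b[2]-b[1]]; e=max(e,key=np.linalg.norm)
    M=cv2.moments((P[:,:2]*1e6).astype(np.float32).reshape(-1,1,2)); cen=np.array([M["m10"],M["m01"]])/M["m00"]/1e3
    return np.round(cen,2),np.round(c,2),np.round(sorted(s),1),round(np.arctan2(e[1],e[0]),4),round(np.sqrt(M["m00"])/1e3,2)
orange=lambda c:(c[...,2]-c[...,0]>45)&(c[...,2]>1.5*c[...,1])
brass=lambda c:(c[...,2]-c[...,0]>22)
blue=lambda c:(c[...,0]-c[...,2]>0)
E
python3 - <<'E'
from fit import *
t=cv2.imread("pics/t.png");s=cv2.imread("pics/s.png")
for p in[(268,222),(285,245),(385,272),(300,260),(385,250)]:print(p,t[p[1],p[0]])
for p in[(305,205),(340,225),(380,175),(350,165)]:print('s',p,s[p[1],p[0]])
q=blob(t,brass,(255,195,335,240));print("harm",rect(ray("top",q,.025)))
q=blob(t,blue,(230,185,345,280));print("nest",rect(ray("top",q,.010)))
q=blob(t,blue,(350,245,425,300));print("cover",[rect(ray("top",q,z)) for z in(0,.0075)])
q=blob(t,orange,(160,200,200,255));print("spacer",[rect(ray("top",q,z)) for z in(0,.012)])
cn=np.array([[128,28],[728,148],[645,552],[45,432]])/7-.43+[230,190]
P=ray("top",cn,.01)*1000;print(P.round(1),np.linalg.norm(P-np.roll(P,-1,0),axis=1))
E
```

```text
(268, 222) [120 115 107]
(285, 245) [121 117 108]
(385, 272) [91 87 81]
(300, 260) [121 116 107]
(385, 250) [82 87 83]
s (305, 205) [ 42  84 109]
s (340, 225) [107 118 117]
s (380, 175) [81 87 87]
s (350, 165) [102 116 121]
harm (array([585.67, -30.18]), array([585.64, -30.04]), array([ 33.2, 129. ]), np.float32(1.3841), np.float64(64.17))
nest (array([553.68, -12.74]), array([553.95, -12.95]), array([151.6, 218.6]), np.float32(1.3874), np.float64(178.52))
cover [(array([ 457.84, -258.79]), array([ 457.53, -259.2 ]), array([ 28. , 132.2]), np.float32(1.1668), np.float64(57.81)), (array([ 458.28, -256.64]), array([ 457.97, -257.05]), array([ 27.8, 131.2]), np.float32(1.1668), np.float64(57.36))]
spacer [(array([554.9 , 247.62]), array([556.26, 248.83]), array([22.8, 57.5]), np.float32(0.2764), np.float64(32.43)), (array([554.38, 244.74]), array([555.73, 245.93]), array([22.5, 56.7]), np.float32(0.2764), np.float64(32.02))]
[[ 643.1   79.6   10. ]
 [ 604.6 -131.    10. ]
 [ 464.7 -102.6   10. ]
 [ 501.9  104.7   10. ]] [214.01744223 142.78740108 210.56696964 143.35815241]
```

Run:
```python
from fit import *
K,r,t=cam("top");print("cam",-R.from_rotvec(r).as_matrix().T@t)
px=lambda a:np.array(a)/9+[160,205]-.45
print("R edge",ray("top",px([[236,308],[212,165]]),0)*1000)
print("tail",ray("top",px([[236,308],[160,325]]),0.006)*1000)
print("tip",ray("top",px([[150,95]]),0.012)*1000)
print("griptop",ray("top",px([[148,212]]),0.044)*1000)
im=cv2.imread("pics/s.png");c=cv2.resize(im[272:312,250:300],None,fx=9,fy=9,interpolation=cv2.INTER_CUBIC)
d=cv2.resize(im[155:195,350:410],None,fx=6,fy=9,interpolation=cv2.INTER_CUBIC)
cv2.imwrite("pics/sp_s.png",np.hstack([c,d]))
```

```text
cam [0.51340821 0.01672122 0.96123153]
R edge [[530.02027328 229.39931221   0.        ]
 [568.8103924  237.60516496   0.        ]]
tail [[529.91658091 228.07177715   6.        ]
 [524.97674376 248.39603119   6.        ]]
tip [[586.74956907 252.41891514  12.        ]]
griptop [[553.73712503 243.61454688  44.        ]]
```

View pics/sp_s.png

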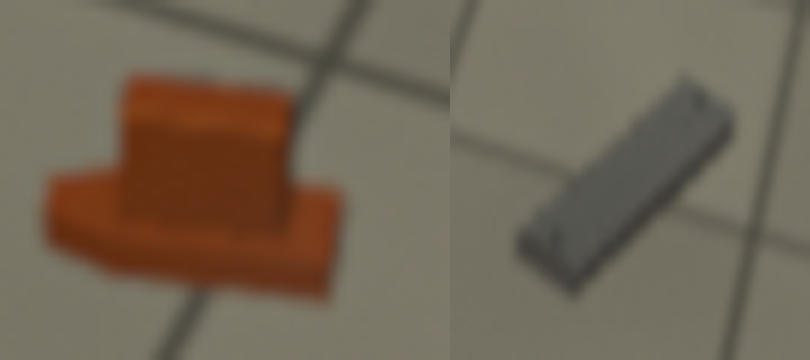

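Side crop: the spacer's grip top is at about (273,284) and its nose points left. The cover is open side down, with its long walls upright. From the top view the spacer is at (557,245) mm with yaw 0.235 and a length of 61 mm, which matches the given 60 mm.

```bash
cat > plan.py <<'E'
from h import *
def plan(p,yaw):
    """tool-axes shift and turn to put the TCP at p (m), closing line at world angle yaw+90deg"""
    s=ctrl.get_state(); M=R.from_rotvec(s["tool_rot"]).as_matrix()
    d=M.T@(np.array(p)-s["position"])
    a=np.arctan2(M[1,1],M[0,1]); dy=(yaw+np.pi/2-a+np.pi/2)%np.pi-np.pi/2
    print("pos",(s["position"]*1000).round(1),"toolY ang",round(a,3),"shift mm",(d*1000).round(1),"turn",round(-dy,3),"q7",s["joint_positions"][6].round(2),"F",s["ft_force"].round(1),"grip",round(s["grip_width"]*87,1),s["time"])
    print("tool z",M[:,2].round(4))
E
python3 - <<'E'
from plan import *
print(ray("side",[[210/9+249.5,105/9+271.5]],.044)*1000)
plan([.554,.2445,.08],.235)
E
```

```text
[[550.51212099 246.86628641  44.        ]]
pos [191.3 621.2 185.7] toolY ang 1.272 shift mm [-457.5 -253.2  105.7] turn -0.534 q7 -0.06 F [ 0.5 -0.   0.2] grip 87.0 0.5
tool z [-0. -0. -1.]
```

```bash
python3 inch.py '-.15 -.08 .02 -.1 1; -.458 -.253 .106 -.534 1; -.458 -.253 .106 -.534 1; -.458 -.253 .106 -.534 1; -.458 -.253 .106 -.534 1; -.458 -.253 .106 -.534 1; -.458 -.253 .106 -.534 1; -.458 -.253 .106 -.534 1; -.458 -.253 .106 -.534 1; -.458 -.253 .106 -.534 1; -.458 -.253 .106 -.534 1; -.458 -.253 .106 -.534 1; -.458 -.253 .106 -.534 1; -.458 -.253 .106 -.534 1; -.458 -.253 .106 -.534 1' 20
python3 - <<'E'
from plan import *
plan([.554,.2445,.018],.235)
E
```

```text
time: 2.0
position: [0.5537, 0.2467, 0.0802]
tool_rot: [-0.373, 3.119, 0.002]
ft_force: [1.0, -0.1, -1.2]
grip_width: 1.002
grip_force: 0.0
pos [553.7 246.7  80.2] toolY ang 1.809 shift mm [ 0.2 -2.3 62.2] turn 0.003 q7 1.39 F [ 1.  -0.1 -1.2] grip 87.1 2.0
tool z [ 1.0e-04  1.1e-03 -1.0e+00]
```

```bash
python3 inch.py '0 -.001 .04 0 1; 0 -.001 .062 0 1; 0 -.001 .062 0 1; 0 -.001 .062 0 0; 0 -.001 .062 0 0; 0 -.001 .062 0 0; 0 -.001 .062 0 0;0 -.001 .062 0 0;0 -.001 .062 0 0' 25
python3 - <<'E'
from plan import *
plan([.554,.2445,.08],.235)
E
```

```text
time: 2.9
position: [0.5551, 0.2437, 0.0181]
tool_rot: [-0.368, 3.119, 0.0]
ft_force: [-0.1, -0.2, 0.6]
grip_width: 0.538
grip_force: 0.0
pos [555.1 243.7  18.1] toolY ang 1.806 shift mm [  0.8   1.  -61.9] turn 0.0 q7 1.4 F [-0.1 -0.2  0.6] grip 46.8 2.9
tool z [ 5.e-04  4.e-04 -1.e+00]
```

```bash
python3 inch.py '0 0 0 0 0; 0 0 0 0 0;0 0 0 0 0;0 0 0 0 0;0 0 0 0 0;0 0 0 0 0;0 0 0 0 0;0 0 0 0 0; 0 0 -.03 0 0; 0 0 -.05 0 0; 0 0 -.05 0 0'
python3 - <<'E'
from plan import *
from fit import *
c,s=np.cos(-.185),np.sin(-.185); N=lambda x,y:np.array([566+c*x-s*y,-14.9+s*x+c*y])/1000
print(N(-55,66))
plan([*N(-56-3,66),.068],-.185)
t=avg("top",2);sd=avg("side",2)
a=cv2.resize(t[200:260,150:210],None,fx=7,fy=7);b=cv2.resize(sd[240:310,240:300],None,fx=6,fy=6)
cv2.imwrite("pics/g.png",np.hstack([a,b]))
E
```

```text
time: 4.0
position: [0.5573, 0.2447, 0.0712]
tool_rot: [-0.368, 3.114, 0.004]
ft_force: [-0.1, -0.4, 0.3]
grip_width: 0.006
grip_force: 0.0
[0.52407898 0.06009085]
pos [557.3 244.7  71.2] toolY ang 1.806 shift mm [  79.  -170.2    2.4] turn 0.42 q7 1.39 F [-0.1 -0.4  0.3] grip 0.5 4.0
tool z [ 0.0055  0.0029 -1.    ]
```

View pics/g.png

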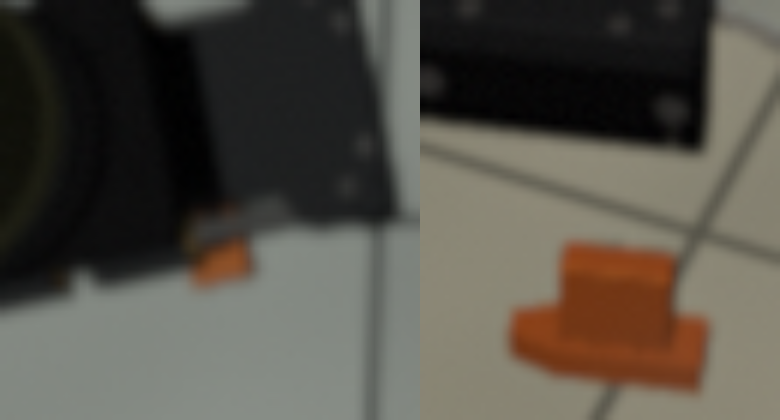

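The gripper shut on nothing and the spacer hasn't moved. I'll check where the TCP projects against the fingers seen.

Run:
```python
from h import *
s=ctrl.get_state();p=s["position"];M=R.from_rotvec(s["tool_rot"]).as_matrix()
K,r,t=cam("side");print("sidecam",-R.from_rotvec(r).as_matrix().T@t)
out=[]
for n in("top","side"):
    P=proj(n,[p,p-.07*M[:,2],p+M[:,1]*.05,[.557,.2453,0]]);print(n,P.round(1))
    im=imaging.get_image(n)[:,:,::-1].copy()
    for q,c in zip(P,[(0,0,255),(0,255,0),(255,0,0),(0,255,255)]):cv2.circle(im,tuple(int(v) for v in q),2,c,-1)
    x,y=P[0].astype(int);y=max(y,150);out.append(cv2.resize(im[y-110:y+90,max(x-100,0):max(x-100,0)+200],(400,400)))
cv2.imwrite("pics/chk.png",np.hstack(out))
```

```text
sidecam [0.35416639 0.71005436 0.58663695]
top [[173.7 227.5]
 [165.4 225.8]
 [152.2 232.3]
 [179.8 227.6]]
side [[271.8 272.2]
 [271.8 242.1]
 [266.7 293.9]
 [269.9 298.1]]
```

View pics/chk.png

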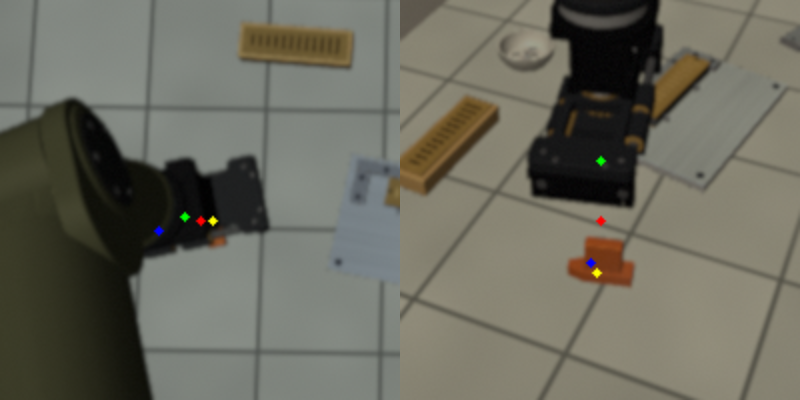

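The pictures show the hand roughly over the spacer, with the spacer untouched at side pixel (270,298). No fingertips are visible at the red TCP dot, side (272,272). I'll check numerically where the body ought to be.

Run:
```python
from h import *
s=ctrl.get_state();p=s["position"];M=R.from_rotvec(s["tool_rot"]).as_matrix()
x,y,z=M.T; print(s["joint_positions"].round(3), (p*1000).round(1),"x",x.round(2),"y",y.round(2))
for l in(.0375,-.0375):
  for h in(.07,.11):
    print(l,h,*[proj(n,[p+a*.095*y+l*x-h*z for a in(1,-1)]).round(1).tolist() for n in("side","top")])
im=imaging.get_image("side")
g=im.mean(2)
print("side dark by row, cols>225..340, rows 240-280")
for r in range(236,300,3): 
    c=np.where(g[r,200:360]<45)[0]; print(r,(c.min()+200,c.max()+200,len(c)) if len(c) else None,end=' ')
print()
im=imaging.get_image("top");g=im.mean(2)
for r in range(206,250,3):
    print(r,''.join('#' if v<40 else '+' if v<70 else '.' for v in g[r,130:215]))
```

```text
[-0.605  0.312  0.176  1.715 -0.06   1.122  1.394] [554.  243.3  66.5] x [-0.97 -0.23  0.  ] y [-0.23  0.97 -0.  ]
0.0375 0.07 [[286.2, 288.0], [301.0, 210.1]] [[124.0, 253.1], [213.1, 233.5]]
0.0375 0.11 [[286.7, 268.4], [301.9, 192.0]] [[116.4, 253.4], [210.1, 232.7]]
-0.0375 0.07 [[235.7, 281.8], [260.4, 206.0]] [[117.8, 218.2], [206.1, 198.9]]
-0.0375 0.11 [[234.2, 262.2], [260.0, 188.0]] [[110.0, 216.7], [202.7, 196.5]]
side dark by row, cols>225..340, rows 240-280
236 (np.int64(203), np.int64(292), 56) 239 (np.int64(200), np.int64(289), 56) 242 (np.int64(235), np.int64(288), 51) 245 (np.int64(236), np.int64(287), 51) 248 (np.int64(235), np.int64(287), 53) 251 (np.int64(237), np.int64(287), 51) 254 (np.int64(237), np.int64(287), 51) 257 (np.int64(237), np.int64(287), 51) 260 (np.int64(245), np.int64(287), 43) 263 (np.int64(271), np.int64(286), 16) 266 None 269 None 272 None 275 None 278 None 281 None 284 None 287 None 290 None 293 None 296 None 299 None 
206 ########################################################################+............
209 ################################
[... 523 characters left out ...]
######################################################+++####+........
230 #######################################################++++++++##############+.......
233 ################################################+++++++++++.......+......++..........
236 ###############################################++++..................................
239 ###############################+++#########+++++++...................................
242 #############################++......................................................
245 ###############++++..................................................................
248 ##############.......................................................................
```

Run:
```python
from h import *
o=[]
for n,(x0,y0) in(("side",(222,200)),("top",(140,180))):
    c=cv2.resize(avg(n,2)[y0:y0+110,x0:x0+100 if n=="side" else x0+80],(390,550) if n=="side" else (390,540),interpolation=cv2.INTER_CUBIC)
    c=c[:540]; o.append((255*(c/255.)**.45).astype(np.uint8))
cv2.imwrite("pics/z.png",np.hstack(o))
```

```text
(no output)
```

View pics/z.png

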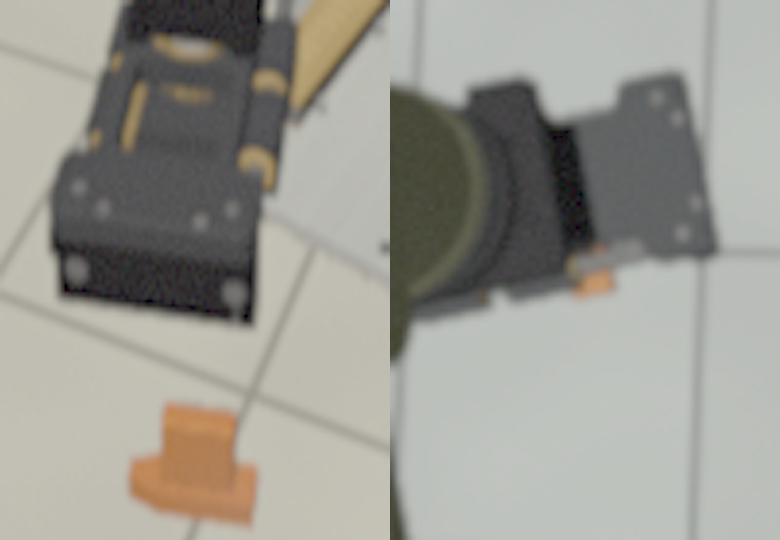

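The side view shows the gripper's body end with its lower corner at about (287,265). The reported pose would put that corner at about (286,288), so the hand looks some 45 mm higher than reported. That would explain the empty grasp. I'll open the fingers, descend and measure again.

```bash
python3 inch.py '0 0 0 0 1; 0 0 0.02 0 1;0 0 .04 0 1; 0 0 .05 0 1; 0 0 .05 0 1; 0 0 .05 0 1; 0 0 .05 0 1; 0 0 .05 0 1; 0 0 .05 0 1;0 0 .05 0 1;0 0 .05 0 1; 0 0 .05 0 1'
python3 - <<'E'
from h import *
s=ctrl.get_state();p=s["position"];M=R.from_rotvec(s["tool_rot"]).as_matrix()
x,y,z=M.T; print(p,s["ft_force"],s["grip_width"])
im=avg("side",2);g=im.mean(2);cv2.imwrite("pics/s2.png",im);cv2.imwrite("pics/t2.png",avg("top",2))
for r in range(230,310,2):
    print(r,''.join('O' if im[r,c,2]>im[r,c,0]+45 else '#' if g[r,c]<35 else '+' if g[r,c]<70 else '.' for c in range(215,315)))
for b in(0,.045):
  q=p-[0,0,-b]; print(b,"corner",proj("side",[q+.095*y+.0375*x-.07*z, q+.095*y-.0375*x-.07*z]),"near finger tip",proj("side",[q+.0585*y+.0095*x,q+.0585*y-.0095*x,q-.0585*y]))
E
```

```text
time: 5.8
position: [0.5549, 0.2437, 0.0179]
tool_rot: [-0.369, 3.12, 0.0]
ft_force: [-1.0, 0.9, -0.0]
grip_width: 0.966
grip_force: 0.0
[0.55489215 0.24365023 0.0178555 ] [-0.99987007  0.85143838 -0.03174467] 0.9663685800807051
230 ........................................+#################################+++++++...................
232 ........................................+###############################+++++++.....................
234 .......................................+#######+++OO......++++##########++++++......................
236 .......................................+###########+++++++++++#########+..++++......................
238 ......................................+################################+..+++.......................
240 .....................................+######++########################++.++++.......................
242 .....................................+###+..........+++###############+..++++.......................
244 ....................................+####+..............++###########+...++++.......................
246 ...........................
[... 2976 characters left out ...]
OOOOOOOOO............................
304 ..............................................................OOOOOOOOOO............................
306 ....................................................................................................
308 ....................................................................................................
0 corner [[284.94322075 309.88848568]
 [236.80133244 303.63013085]] near finger tip [[270.92575524 317.73128128]
 [259.9497579  316.27634719]
 [276.4413518  268.42904753]]
0.045 corner [[285.55417666 289.72027392]
 [235.27384638 283.45231671]] near finger tip [[270.91002623 300.09009578]
 [259.49720568 298.6305358 ]
 [276.62070857 251.22802077]]
```

The open near finger is now visible at side columns 260–272, with its tip at row 299. That matches a TCP about 45 mm above the reported z; x and y agree. I'll correct for that and go down 45 mm more, slowly at the end.

```bash
python3 inch.py '0 0 .02 0 1; 0 0 .03 0 1; 0 0 .034 0 1; 0 0 .037 0 1; 0 0 .04 0 1; 0 0 .041 0 1; 0 0 .041 0 1'
python3 - <<'E'
from h import *
im=avg("side",2);g=im.mean(2)
for r in range(290,326,2):
    print(r,''.join('O' if im[r,c,2]>im[r,c,0]+45 else '#' if g[r,c]<35 else '+' if g[r,c]<70 else '.' for c in range(225,305)))
s=ctrl.get_state();p=s["position"];M=R.from_rotvec(s["tool_rot"]).as_matrix();x,y,z=M.T
print(p,s["ft_force"])
for b in(.04,.045,.05):print(b,proj("side",[p+.0585*y+.0095*x+[0,0,b],p+.0585*y-.0095*x+[0,0,b]]).round(1).tolist())
E
```

```text
time: 6.7
position: [0.555, 0.2437, -0.023]
tool_rot: [-0.369, 3.12, 0.0]
ft_force: [-0.7, 0.3, 1.0]
grip_width: 0.999
grip_force: 0.0
290 ............+#################################++++#############+................
292 .............##################################################.................
294 .............+################################################+.................
296 ..............+##+++##########################################+.................
298 ..............+###############################################..................
300 ..............+#######################################+++####+..................
302 ......................+++++###########################++++###+..................
304 ..................................+#########################+...................
306 ....................................###########++....+++++++....................
308 ....................................###########+................................
310 ....................................###########+................................
312 ....................................###########+................................
314 ....................................+++########+................................
316 ................................................................................
318 ................................................................................
320 ................................................................................
322 ................................................................................
324 ................................................................................
[ 0.55514949  0.24376201 -0.02283601] [ 0.29894204 -0.0343583   0.53424757]
0.04 [[270.8, 318.0], [259.8, 316.5]]
0.045 [[270.8, 316.1], [259.7, 314.6]]
0.05 [[270.8, 314.2], [259.7, 312.7]]
```

```bash
python3 inch.py '0 0 .002 0 0; 0 0 .002 0 0;0 0 .002 0 0;0 0 .002 0 0;0 0 .002 0 0;0 0 .002 0 0;0 0 .002 0 0;0 0 .002 0 0;0 0 .002 0 0;0 0 .002 0 0;0 0 .002 0 0;0 0 .002 0 0;0 0 .002 0 0;0 0 .002 0 0' 25
```

```text
time: 8.2
position: [0.5553, 0.2441, -0.0242]
tool_rot: [-0.369, 3.119, 0.001]
ft_force: [-0.8, 0.0, 5.3]
grip_width: 0.137
grip_force: 25.0
```

```bash
python3 inch.py '0 0 -.02 0 0; 0 0 -.04 0 0; 0 0 -.04 0 0'
cat >> plan.py <<'E'
c,s_=np.cos(-.185),np.sin(-.185)
N=lambda x,y:np.array([566+c*x-s_*y,-14.9+s_*x+c*y])/1000
E
python3 - <<'E'
from plan import *
print(N(-52,66),N(8,66)); plan([*N(-52,66),.003],-.185)
E
```

```text
time: 8.5
position: [0.5571, 0.2446, 0.0175]
tool_rot: [-0.368, 3.115, 0.003]
ft_force: [0.9, 0.7, -0.1]
grip_width: 0.132
grip_force: 25.0
[0.52702779 0.05953901] [0.58600396 0.04850222]
pos [557.1 244.6  17.5] toolY ang 1.806 shift mm [  72.4 -173.    13.9] turn 0.42 q7 1.4 F [ 0.9  0.7 -0.1] grip 11.5 8.5
tool z [ 0.0048  0.0025 -1.    ]
```

```bash
python3 inch.py '.02 -.04 0 .14 0; .04 -.09 0 .28 0; .06 -.13 0 .42 0; .07 -.172 .004 .42 0; .07 -.172 .012 .42 0; .07 -.172 .012 .42 0; .07 -.172 .012 .42 0; .07 -.172 .012 .42 0'
python3 - <<'E'
from plan import *
plan([*N(-52,66),-.0145],-.185)
from fit import *
t=avg("top",2);sd=avg("side",2)
a=cv2.resize(t[180:280,220:345],(500,400));b=cv2.resize(sd[170:270,255:330],(300,400))
cv2.imwrite("pics/p1.png",np.hstack([a,b]))
q=blob(sd,orange,(255,170,360,270));print("orange side bbox",q.min(0),q.max(0))
E
```

```text
time: 9.3
position: [0.527, 0.0618, 0.0027]
tool_rot: [-0.286, -3.129, -0.001]
ft_force: [0.2, 0.4, -0.1]
grip_width: 0.134
grip_force: 25.0
pos [527.   61.8   2.7] toolY ang 1.389 shift mm [-0.5 -2.2 17.2] turn 0.003 q7 1.3 F [ 0.2  0.4 -0.1] grip 11.7 9.3
tool z [ 0.e+00  4.e-04 -1.e+00]
orange side bbox [305.25       215.08333333] [331.91666667 238.58333333]
```

View pics/p1.png

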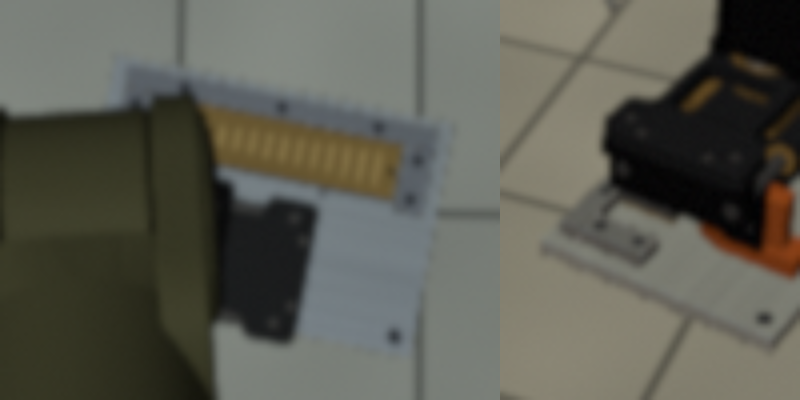

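The top view is mostly hidden by the arm. The side view shows the spacer held upright over the bare bed in front of the wide gap, nose to the fence, base at about (325,235). Now I'll lower it onto the bed.

```bash
python3 inch.py '0 0 .008 0 0; 0 0 .012 0 0; 0 0 .015 0 0; 0 0 .016 0 0; 0 0 .016 0 0'; python3 inch.py '0 0 .001 0 0; 0 0 .0015 0 0;0 0 .0015 0 0'
python3 - <<'E'
from plan import *
plan([*N(-52,66),-.0145],-.185)
E
```

```text
time: 10.0
position: [0.5267, 0.0599, -0.0135]
tool_rot: [-0.29, -3.128, 0.0]
ft_force: [-0.8, 0.5, -0.9]
grip_width: 0.133
grip_force: 25.0
time: 10.3
position: [0.5271, 0.0601, -0.0143]
tool_rot: [0.29, 3.128, 0.0]
ft_force: [-1.5, -0.7, 2.9]
grip_width: 0.132
grip_force: 25.0
pos [527.1  60.1 -14.3] toolY ang 1.386 shift mm [-0.  -0.5  0.2] turn 0.0 q7 1.31 F [-1.5 -0.7  2.9] grip 11.5 10.3
tool z [ 4.e-04  2.e-04 -1.e+00]
```

```bash
python3 inch.py '-.01 -.0005 0 0 0; -.02 -.0005 0 0 0; -.03 -.0005 0 0 0; -.034 -.0005 0 0 0; -.034 -.0005 0 0 0'; python3 inch.py '-.003 0 0 0 0; -.006 0 0 0 0; -.009 0 0 0 0; -.012 0 0 0 0'
python3 - <<'E'
from plan import *
plan([*N(8,66),-.0145],-.185)
E
```

```text
time: 10.8
position: [0.5613, 0.0533, -0.0143]
tool_rot: [0.29, 3.127, 0.001]
ft_force: [-1.5, 0.1, 5.5]
grip_width: 0.135
grip_force: 25.0
time: 11.2
position: [0.5715, 0.0516, -0.0143]
tool_rot: [-0.289, -3.126, -0.001]
ft_force: [-5.6, 1.2, 8.0]
grip_width: 0.136
grip_force: 25.3
pos [571.5  51.6 -14.3] toolY ang 1.386 shift mm [-14.9  -0.4   0.2] turn 0.0 q7 1.36 F [-5.6  1.2  8. ] grip 11.9 11.2
tool z [-1.7e-03  8.0e-04 -1.0e+00]
```

```bash
python3 inch.py '0 0 -.0005 0 0; 0 0 -.0005 0 0'; python3 inch.py '-.002 0 0 0 0; -.004 0 0 0 0;-.004 0 0 0 0'; python3 inch.py '-.002 0 0 0 0; -.004 0 0 0 0;-.004 0 0 0 0'
```

```text
time: 11.4
position: [0.5719, 0.0515, -0.0142]
tool_rot: [-0.29, -3.128, -0.001]
ft_force: [-2.5, 1.1, 4.5]
grip_width: 0.137
grip_force: 26.2
time: 11.7
position: [0.5722, 0.0515, -0.0142]
tool_rot: [-0.288, -3.12, -0.001]
ft_force: [-11.9, 1.7, 13.6]
grip_width: 0.14
grip_force: 28.0
time: 12.0
position: [0.5724, 0.0515, -0.0141]
tool_rot: [-0.287, -3.113, -0.002]
ft_force: [-22.0, 3.0, 23.0]
grip_width: 0.135
grip_force: 30.3
```

Blocked at TCP nest x ≈ -6, where a 19 mm wide finger would just meet the harmonica's front face if the tips are below 25 mm. I'll back off, regrip 8 mm higher and carry on.

```bash
python3 inch.py '.005 0 0 0 0; .01 0 0 0 0; .01 0 0 0 0;.01 0 0 0 0'; python3 inch.py '0 0 0 0 .3; 0 0 0 0 .3; 0 0 0 0 .3; 0 0 -.004 0 .3; 0 0 -.008 0 .3; 0 0 -.008 0 .3; 0 0 -.008 0 0; 0 0 -.008 0 0; 0 0 -.008 0 0;0 0 -.008 0 0;0 0 -.008 0 0' 25
python3 - <<'E'
from plan import *
from fit import *
plan([*N(8,66),-.0145],-.185)
im=avg("side",2);g=im.mean(2)
s=ctrl.get_state();p=s["position"];M=R.from_rotvec(s["tool_rot"]).as_matrix();x,y,z=M.T
for b in(.036,.046):print(b,"near finger tip",proj("side",[p+.027*y+a*.0095*x+[0,0,b] for a in(1,-1)]).round(1).tolist())
for r in range(200,256,2):
    print(r,''.join('O' if im[r,c,2]>im[r,c,0]+45 else '#' if g[r,c]<35 else '+' if g[r,c]<70 else '.' for c in range(260,350)))
E
```

```text
time: 12.4
position: [0.5702, 0.0514, -0.0142]
tool_rot: [0.29, 3.128, -0.0]
ft_force: [-1.8, 0.7, 2.3]
grip_width: 0.136
grip_force: 25.0
time: 13.5
position: [0.5699, 0.0515, -0.0063]
tool_rot: [-0.29, -3.128, -0.0]
ft_force: [0.2, -0.3, 0.8]
grip_width: 0.136
grip_force: 25.0
pos [569.9  51.5  -6.3] toolY ang 1.386 shift mm [-16.4   0.    8.2] turn 0.0 q7 1.35 F [ 0.2 -0.3  0.8] grip 11.8 13.5
tool z [-2.e-04  0.e+00 -1.e+00]
0.036 near finger tip [[297.4, 231.3], [289.7, 228.1]]
0.046 near finger tip [[297.6, 227.6], [289.9, 224.4]]
200 ..########################################+############+OOOO##+...........................
202 .+########################################+OOO+########+OO##+.............................
204 ...+#####################++#####+########+++++OO+#########+...............................
206 ....#####################################++++++O+#######+.................................
208 ....####################################++++#+++######+...................................
210 ....##################################++++##########+.........................
[... 1402 characters left out ...]
...................................
242 ..........................................................................................
244 ..........................................................................................
246 ..........................................................................................
248 ..........................................................................................
250 .............................................................+............................
252 ..........................................................................................
254 ..........................................................................................
```

Run:
```python
from plan import *
inv=lambda P:np.c_[(P[:,0]*1000-566)*c+(P[:,1]*1000+14.9)*s_,-(P[:,0]*1000-566)*s_+(P[:,1]*1000+14.9)*c]
print("spacer tail +y/-y bottom, nose-ish",inv(ray("side",[[308.5,236.5],[314,231],[288.5,223]],.010)).round(1), inv(ray("side",[[314,227.5],[288,222]],.022)).round(1))
T=[ [*N(-85,106),.01],[*N(60,106),.01],[*N(0,78),.019],[*N(0,96),.019],[*N(-85,-106),.01],[*N(-80,76),.01],[*N(-50,56),.01]]
print("expected side px of nest",proj("side",T).round(1))
s=cv2.imread("pics/s.png");g=cv2.cvtColor(s,6)
b=(g>0)
for r in range(196,256,2): print(r,''.join("%x"%min(15,v//10) for v in g[r,262:372]))
```

```text
spacer tail +y/-y bottom, nose-ish [[-35.3  74.2]
 [-36.2  51.5]
 [ 24.9  58.9]] [[-36.8  54.2]
 [ 20.   69.3]]
expected side px of nest [[321.9 253.8]
 [263.6 228.6]
 [293.7 228.4]
 [289.3 232.9]
 [363.8 203.1]
 [326.6 244.7]
 [318.6 234.4]]
196 bba99abccccccccccbbbbbbbbbbbbbbbbbbbbba988888888889888888888653466679abbbbbbbbaabbbbbbbbbbbbbbbbbbbbbbbbbbbbbb
198 ba99abcccccccccccccbccbbbbbbbbcbbcbba988888888888888888887653247aaaabbbbbbbbbbbbbbbbbbbbbbbbbbbbbbbbbbbbbbbbbb
200 99abcccccccccccccccccccccccccccbbba9888888888888888888876532479bbbbbbbbbbbbbbbbbbbaaaaababbbbabbbbbbbbbbbbbbbb
202 9abcccccccccccccccccccccccccccba98888888888888888888876532479bbbbbbbbbbbbbbbbbbbaaaaabbbbbbbbbbbbbbbbbbbbbbbbb
204 bcccccccccccccccccccccccccccba98656888888888888888776532479abbbbbbbbbbbbbbbbbbbaaabbbbbbbbbbbba8679abbbbbbbbbb
206 ccccccccccccccccccccccccccba9888888888888888888877653246779abbbbbbbbbbbbbbbbbbabbbbbbbbbbbbbbbba88aba9899999aa
208 ccccccccccccccccccccccccbb98888888788888888888776422479aabbbbbbbbbbbbbbbbbbbaabbbbbbbbbbbbbbbbbbbbb989abbbbaaa
210 bbccccccccccccccccccccbb988888888888888888877765
[... 1892 characters left out ...]
bbbbbbbbbb
244 bbbbbbbbbbbbbbbbbbbbbbbbbbbba999999aabbbabbbbaaabbbbbbbbbbbaabbbbbbbba88abbbbbbbbbbbaaa9999999aabbbbbbbbbbbbbb
246 bbbbbbbbbbcbbbbbcbbbbbbbbcccbbbbbaa999999aaaaaabbbbbbbbbbaabbbbbbbba878abbbbbbbbbbbbbbbbbbbaaa9999999aaabbbbbb
248 bbbbbbbbcbbcbcccccccccbbbbbbcbbbcbbbaa9988999aabbbbbbbbaa8778abbba978abbbbbbbbbbbbbbbbbbbbbbbbbbbbbaaa999999aa
250 bbccccccccccccccccccbccbbcbbbbbbbbbcbb988aa999999aaaaaaaa8667abba779bbbbbbbbbbbbbbbbbbbbbbbbbbbbbbbbbbbbbbaaa9
252 cccccccccccccccccccccccccccbbbbbbbbbb988abbbbaaa999999aaabbbbba878abbbbbbbbbbbbbbbbbbbbbbbbbbbbbbbbbbbbbbbbbbb
254 cccccccccccccccccccccccbccbbbbbbbbbb988abbbbbbbbbbba998999aaa978abbbbbbbbbbbbbbbbbbbbbbbbbbbbbbbbbbbbbbbbbbbbb
```

The spacer measures with its tail at nest x ≈ -36, so its nose tip is at about +24, past the gap entrance. That supports finger contact as the cause. I'll continue with the raised grip.

```bash
python3 inch.py '-.003 0 0 0 0; -.005 0 0 0 0; -.005 0 0 0 0'; python3 inch.py '-.002 0 0 0 0; -.004 0 0 0 0; -.004 0 0 0 0';  python3 inch.py '-.002 0 0 0 0; -.003 0 0 0 0; -.003 0 0 0 0'
```

```text
time: 13.9
position: [0.5754, 0.0504, -0.0062]
tool_rot: [0.29, 3.128, -0.0]
ft_force: [-0.2, -0.5, -0.5]
grip_width: 0.136
grip_force: 25.0
time: 14.2
position: [0.5792, 0.0497, -0.0062]
tool_rot: [0.29, 3.128, -0.0]
ft_force: [-0.6, 1.0, -0.2]
grip_width: 0.138
grip_force: 25.0
time: 14.5
position: [0.582, 0.0492, -0.0062]
tool_rot: [0.29, 3.128, 0.0]
ft_force: [-0.2, 0.6, -0.1]
grip_width: 0.137
grip_force: 25.0
```

```bash
python3 inch.py '-.002 0 0 0 0; -.003 0 0 0 0; -.003 0 0 0 0'; python3 inch.py '-.001 0 0 0 0; -.002 0 0 0 0; -.002 0 0 0 0';  python3 inch.py '-.001 0 0 0 0; -.002 0 0 0 0; -.002 0 0 0 0'
```

```text
time: 14.8
position: [0.585, 0.0487, -0.0062]
tool_rot: [0.29, 3.128, 0.0]
ft_force: [-0.4, 0.3, -1.1]
grip_width: 0.14
grip_force: 25.0
time: 15.1
position: [0.586, 0.0485, -0.0063]
tool_rot: [-0.29, -3.127, -0.0]
ft_force: [-1.8, 0.5, 2.5]
grip_width: 0.131
grip_force: 25.0
time: 15.4
position: [0.5859, 0.0486, -0.0062]
tool_rot: [-0.289, -3.123, -0.0]
ft_force: [-9.8, 0.5, 8.4]
grip_width: 0.13
grip_force: 25.0
```

Contact with the fence came at x 586 mm, exactly as predicted, so the spacer is home. Now I'll relax the push, release, rise and check.

```bash
python3 inch.py '.001 0 0 0 0; .002 0 0 0 0; .002 0 0 0 .4; .002 0 0 0 .4; .002 0 0 0 .4; .002 0 0 0 .4; .002 0 0 0 .5; .002 0 -.03 0 1; .002 0 -.07 0 1; .002 -.04 -.09 0 1; .002 -.09 -.09 0 1; .002 -.14 -.09 0 1;.002 -.19 -.09 0 1;.002 -.23 -.09 0 1;.002 -.23 -.09 0 1;.002 -.23 -.09 0 1'
python3 - <<'E'
from plan import *
from fit import *
t=avg("top",4);s=avg("side",3);cv2.imwrite("pics/t3.png",t);cv2.imwrite("pics/s3.png",s)
K,r,tt=cam("top")
inv=lambda P:np.c_[(P[:,0]*1000-566)*c+(P[:,1]*1000+14.9)*s_,-(P[:,0]*1000-566)*s_+(P[:,1]*1000+14.9)*c]
q=blob(t,orange,(235,185,285,240));w=inv(ray("top",q,.022));print("spacer@22mm",w.min(0),w.max(0))
q=blob(s,orange,(255,180,340,250));print("side nose/tail@22",inv(ray("side",q,.022)).min(0),inv(ray("side",q,.022)).max(0))
q=blob(t,lambda c:(c[...,2]-c[...,0]>22)&(c[...,2]<1.5*c[...,1]),(262,195,335,240));P=ray("top",q,.025);print("harm",rect(P),inv(P).min(0),inv(P).max(0))
plan([.458,-.258,.08],0)
E
```

```text
time: 17.0
position: [0.5442, -0.1789, 0.0839]
tool_rot: [0.295, 3.127, 0.0]
ft_force: [-0.6, 0.4, -1.1]
grip_width: 0.995
grip_force: 0.0
spacer@22mm [-18.48475776  56.3578017 ] [39.09142333 74.7513715 ]
side nose/tail@22 [-26.52030723  23.38520748] [42.3498727  87.89253715]
harm (array([586.22, -27.72]), array([588.36, -25.45]), array([ 60.2, 140.8]), np.float32(1.5701), np.float64(66.03)) [-18.34470323 -76.09949629] [40.99435513 68.4696644 ]
pos [ 544.8 -176.5   83.7] toolY ang 1.388 shift mm [ 70.6 -95.9   3.7] turn -0.183 q7 1.76 F [-0.6 -1.  -0.6] grip 86.8 17.35
tool z [-0.e+00  3.e-04 -1.e+00]
```

Run:
```python
from plan import *
from fit import *
t0=cv2.imread("pics/t.png");t3=cv2.imread("pics/t3.png")
inv=lambda P:np.c_[(P[:,0]*1000-566)*c+(P[:,1]*1000+14.9)*s_,-(P[:,0]*1000-566)*s_+(P[:,1]*1000+14.9)*c]
def dark(im,p,rad=2.6):
    U=8;x0,y0=[int(v)-6 for v in p];g=cv2.cvtColor(im,6)[y0:y0+13,x0:x0+13].astype(float);g=cv2.resize(g,None,fx=U,fy=U,interpolation=cv2.INTER_CUBIC)
    yy,xx=np.mgrid[:13*U,:13*U];yy=(yy+.5)/U-.5+y0;xx=(xx+.5)/U-.5+x0
    p=np.array(p,float)
    for _ in range(4):
        m=np.hypot(xx-p[0],yy-p[1])<rad; w=np.clip(np.percentile(g[m],55)-g,0,None)*m; p=np.array([(w*xx).sum(),(w*yy).sum()])/w.sum()
    return p
for nm,im in(("t0",t0),("t3",t3)):
    h=[dark(im,p,2) for p in((267.7,212),(317.5,222.5))];P=ray("top",h,.025);print(nm,"harm holes",np.round(h,1).tolist(),(P[:,:2]*1000).round(1).tolist(),"mid nest",inv(P).mean(0).round(2),"len",np.linalg.norm(P[0]-P[1])*1000,"ang",np.arctan2(*(P[0]-P[1])[[1,0]]))
    h=[dark(im,p,2) for p in((364.3,262.7),(407.4,281.8))];P=ray("top",h,.011);print("cover holes",np.round(h,1).tolist(),(P[:,:2]*1000).round(1).tolist(),"mid",P.mean(0)*1000,"len",np.linalg.norm(P[0]-P[1])*1000,"ang",np.arctan2(*(P[0]-P[1])[[1,0]]))
    st=[dark(im,p) for p in((251.8,214.8),(322,229.2),(253.4,205),(324,219.5))];print("stop screws nest",inv(ray("top",st,.019)).round(1).tolist())
    b=lambda q:(q[...,2]-q[...,0]>22)&(q[...,2]<1.45*q[...,1])
    w=inv(ray("top",blob(im,b,(265,195,335,240)),.025));e=w[(w[:,0]>8)&(w[:,0]<34)];print("harm right y",np.median(e[e[:,1]<-70][:,1]));e=w[(w[:,1]>-60)&(w[:,1]<30)];print("front/back x",np.median(e[e[:,0]<15][:,0]),np.median(e[e[:,0]>30][:,0]))
q=blob(t0,lambda c:c[...,0]-c[...,2]>4.5,(350,245,425,300));print("cover",[rect(ray("top",q,z)) for z in(0,.0075,.011)])
```

```text
t0 harm holes [[267.9, 211.9], [317.2, 222.4]] [[597.4, 29.3], [574.3, -89.4]] mid nest [ 22.29 -11.25] len 120.98850868331682 ang 1.3782436578395507
cover holes [[364.2, 262.8], [407.3, 281.9]] [[480.0, -204.7], [436.4, -307.6]] mid [ 458.1960809  -256.16847844   11.        ] len 111.7771579678449 ang 1.169990867867029
stop screws nest [[8.1, 86.9], [8.1, -86.8], [32.2, 86.9], [32.2, -87.1]]
harm right y -75.36453931352615
front/back x 6.023757472670496 38.246604039672896
t3 harm holes [[267.8, 211.8], [317.3, 222.5]] [[597.6, 29.5], [574.0, -89.7]] mid nest [ 22.23 -11.31] len 121.43768683881557 ang 1.374879053847163
cover holes [[364.2, 262.8], [403.4, 280.4]] [[480.0, -204.8], [439.9, -298.4]] mid [ 459.94654938 -251.60176687   11.        ] len 101.86015204294885 ang 1.1669413017807364
stop screws nest [[8.2, 86.9], [8.0, -90.8], [32.3, 86.9], [32.4, -94.8]]
harm right y -75.65973829624345
front/back x 6.147405522251029 38.753432382053155
cover [(array([ 457.98, -258.4 ]), array([ 457.63, -258.94]), array([ 23.8, 127.4]), np.float32(1.1703), np.float64(52.68)), (array([ 458.42, -256.26]), array([ 458.07, -256.79]), array([ 23.7, 126.5]), np.float32(1.1703), np.float64(52.27)), (array([ 458.62, -255.26]), array([ 458.27, -255.79]), array([ 23.6, 126. ]), np.float32(1.1703), np.float64(52.08))]
```

The nest frame fits to about 0.1 mm (stop screws at ±86.9). The harmonica sits at nest (22.2, -11.3). The cover's centre is at (458.2, -256.2) mm with yaw -0.40, and its hole pair agrees. Next I'll turn the gripper across the cover and go to it.

```bash
python3 inch.py '.02 -.03 0 .15 1; .05 -.07 .01 .3 1; .0705 -.094 .02 .45 1; .0705 -.094 .03 .6 1; .0705 -.094 .03 .75 1; .0705 -.094 .03 .9 1; .0705 -.094 .03 1.05 1; .0705 -.094 .03 1.2 1; .0705 -.094 .04 1.35 1; .0705 -.094 .05 1.5 1; .0705 -.094 .063 1.65 1; .0705 -.094 .063 1.789 1; .0705 -.094 .063 1.789 1; .0705 -.094 .063 1.789 1;.0705 -.094 .063 1.789 1'
python3 - <<'E'
from plan import *
plan([.4582,-.2562,-.03],1.170)
E
```

```text
time: 18.85
position: [0.4583, -0.2571, 0.0211]
tool_rot: [2.618, 1.735, 0.001]
ft_force: [-0.1, 0.3, -0.4]
grip_width: 1.003
grip_force: 0.0
pos [ 458.3 -257.1   21.1] toolY ang -0.4 shift mm [ 0.7 -0.5 51.1] turn 0.001 q7 0.24 F [-0.1  0.3 -0.4] grip 87.3 18.85
tool z [ 8.e-04 -0.e+00 -1.e+00]
```

```bash
python3 inch.py '0.0005 0 .025 0 1; .0005 0 .042 0 1; .0005 0 .047 0 1; .0005 0 .049 0 1; .0005 0 .049 0 1'; python3 inch.py '0 0 .002 0 1; 0 0 .004 0 1; 0 0 .004 0 1'; python3 inch.py '0 0 .001 0 1; 0 0 .002 0 1; 0 0 .002 0 1'
```

```text
time: 19.35
position: [0.4585, -0.257, -0.0278]
tool_rot: [2.62, 1.732, 0.001]
ft_force: [-0.0, -0.2, 0.4]
grip_width: 1.004
grip_force: 0.0
time: 19.65
position: [0.4583, -0.2567, -0.0321]
tool_rot: [2.621, 1.732, 0.001]
ft_force: [0.2, 0.8, 0.3]
grip_width: 0.997
grip_force: 0.0
time: 19.95
position: [0.458, -0.2566, -0.0343]
tool_rot: [-2.621, -1.732, -0.0]
ft_force: [-0.5, 0.1, -0.2]
grip_width: 0.998
grip_force: 0.0
```

```bash
python3 inch.py '0 0 .001 0 1; 0 0 .002 0 1; 0 0 .002 0 1'
python3 - <<'E'
from plan import *
plan([.4582,-.2562,-.036],1.170)
E
```

```text
time: 20.25
position: [0.4581, -0.2567, -0.0363]
tool_rot: [2.621, 1.732, 0.0]
ft_force: [0.5, -0.0, -0.9]
grip_width: 0.998
grip_force: 0.0
pos [ 458.1 -256.7  -36.3] toolY ang -0.403 shift mm [ 0.5 -0.2 -0.3] turn -0.002 q7 0.3 F [ 0.5 -0.  -0.9] grip 86.8 20.25
tool z [ 1.e-04  0.e+00 -1.e+00]
```

```bash
python3 inch.py '0 0 .0005 0 1; 0 0 .001 0 1; 0 0 .001 0 1';python3 inch.py '0 0 .0005 0 1; 0 0 .001 0 1; 0 0 .001 0 1'; python3 inch.py '0 0 .0005 0 1; 0 0 .001 0 1; 0 0 .001 0 1'
python3 - <<'E'
from h import *
s=ctrl.get_state();p=s["position"];M=R.from_rotvec(s["tool_rot"]).as_matrix();x,y,z=M.T
for n in("side","top"):
  for b in(.036,.046):print(n,b,proj(n,[p+e*.0435*y+[0,0,b] for e in(1,-1)]).round(1).tolist())
im=avg("side",2);g=cv2.cvtColor(im,6)
for r in range(150,204,2):print(r,''.join("%x"%min(15,v//10) for v in g[r,340:425]))
E
```

```text
time: 20.55
position: [0.4582, -0.2567, -0.0363]
tool_rot: [-2.621, -1.731, -0.001]
ft_force: [-3.4, 2.2, 10.3]
grip_width: 1.002
grip_force: 4.7
time: 20.85
position: [0.4582, -0.2567, -0.0364]
tool_rot: [-2.62, -1.731, -0.002]
ft_force: [-5.5, 4.2, 18.5]
grip_width: 0.999
grip_force: 9.3
time: 21.15
position: [0.4582, -0.2567, -0.0365]
tool_rot: [-2.62, -1.73, -0.003]
ft_force: [-9.8, 5.4, 27.4]
grip_width: 0.998
grip_force: 13.8
side 0.036 [[364.7, 169.6], [391.8, 182.2]]
side 0.046 [[365.2, 166.5], [392.5, 179.0]]
top 0.036 [[391.3, 255.5], [377.7, 288.6]]
top 0.046 [[392.6, 255.6], [378.8, 289.1]]
150 ccccccccccccccba9aab951000014655455789aaabbbbbbbbba8764321111121222221222112222221114
152 cccccccccccccbaabcccb720000159bba976555679abcccbbbbbaaa975311111211222222222211100127
154 ccccccccccccbaabccccb720001127bcdcccb9766556789abcccccba8532111112223322222110101479b
156 ccccccccccbbaabcccccb720000048bccccddccccb976545679ab96422222111111122211100000148bcc
158 cccccccccba9abccccccb72000016accccccccddddcccba97654321122222211111111111000000269aaa
160 ccccccccba9abcccccccb72010027bcccccc
[... 1239 characters left out ...]
bbbbbbbbbbbbbbaaabbbbbbbbbbbbbbbbbbbbbbbba99abcccccccccccccccccccccccc
190 bbbbbbbbbbbbbbbbbbbbbbbbbbbbbbbbbbbbbbbbbbbbbbbbbbbbbbbb999bcccccbccccccccccccccccccc
192 bbbbbbbbbbbbbbbbbbbbbbbbbbbbbbbcbcbcbcccbccbbccccbccbbba99bbccccccccccccccccccccccccc
194 bbbbbbbbbbcbbbbbbbbbbcbbcccccccccccccccccccccccccbcccbb99abcccccccccccccccccccccccccc
196 bbbbbbbbbbbbbbbbbbbbbbcccccccccccccccccccccccccccccccba89bccccccccccccccccccccccccccc
198 bbbbbbbbbbbbbbbbcbbcccbcccccccccccccccccccccccccccccba99acccccccccccccccccccccccccccc
200 bbbbbbbbbbbbbbbbbbccccccccccccccccccccccccccccccccccb99abcccccccccccccccccccccccccccc
202 bbbbbbbbbbbbbbbbbbbbcccccccccccccccbcccccbcccccccccba89bccccccccccccccccccccccccccccc
```

The bench contact is at reported z = -0.0363, so the z bias is 36.3 mm. The fingers straddle the cover. I'll raise 1.5 mm and grip.

```bash
python3 inch.py '0 0 -.0045 0 1; 0 0 -.0045 0 0; 0 0 -.0045 0 0; 0 0 -.0045 0 0; 0 0 -.0045 0 0; 0 0 -.0045 0 0; 0 0 -.0045 0 0; 0 0 -.0045 0 0; 0 0 -.0045 0 0; 0 0 -.0045 0 0; 0 0 -.0045 0 0; 0 0 -.0045 0 0; 0 0 -.0045 0 0; 0 0 -.0045 0 0' 25
```

```text
time: 22.65
position: [0.4581, -0.2567, -0.0347]
tool_rot: [2.621, 1.732, 0.0]
ft_force: [-0.5, 0.4, -0.8]
grip_width: 0.347
grip_force: 25.0
```

```bash
python3 inch.py '0 0 -.03 0 0; 0 0 -.06 0 0; 0 0 -.06 0 0; 0 0 -.06 0 0'
python3 - <<'E'
from plan import *
print(N(22.1,-11.8));plan([*N(22.1,-11.8),.025],-.185+np.pi/2)
E
```

```text
time: 23.05
position: [0.4587, -0.2567, 0.0257]
tool_rot: [2.62, 1.732, 0.002]
ft_force: [0.6, 0.0, -0.6]
grip_width: 0.35
grip_force: 25.0
[ 0.58555232 -0.03056387]
pos [ 458.7 -256.7   25.7] toolY ang -0.403 shift mm [257.7  28.1   1. ] turn -0.218 q7 0.23 F [ 0.6  0.  -0.6] grip 30.5 23.05
tool z [ 1.7e-03  2.0e-04 -1.0e+00]
```

```bash
python3 inch.py '.045 .004 0 -.03 0; .09 .009 0 -.07 0; .135 .014 0 -.11 0; .18 .019 0 -.15 0; .22 .023 0 -.19 0; .25 .027 0 -.21 0; .258 .028 0 -.218 0; .258 .028 0.008 -.218 0; .258 .028 .015 -.218 0; .258 .028 .015 -.218 0; .258 .028 .015 -.218 0'
python3 - <<'E'
from plan import *
plan([*N(22.1,-11.8),-.0098],-.185+np.pi/2)
t=avg("top",4);cv2.imwrite("pics/t4.png",t);s=avg("side",2);cv2.imwrite("pics/s4.png",s)
p=ctrl.get_state()["position"]
print("z cover top actual",p[2]+.0348+.011, proj("top",[[*N(22,-11.3+a),p[2]+.0458] for a in(56,-56)]))
cv2.imwrite("pics/h.png",np.hstack([cv2.resize(t[180:270,230:350],(480,360),interpolation=2),cv2.resize(s[160:250,260:340],(320,360),interpolation=2)]))
E
```

```text
time: 24.15
position: [0.584, -0.0322, 0.0097]
tool_rot: [-2.42, -2.003, 0.002]
ft_force: [-0.5, 0.0, -0.7]
grip_width: 0.347
grip_force: 25.0
pos [584.  -32.2   9.7] toolY ang -0.188 shift mm [ 1.9  1.3 19.5] turn -0.003 q7 0.01 F [-0.5  0.  -0.7] grip 30.2 24.15
tool z [-1.3e-03 -5.0e-04 -1.0e+00]
z cover top actual 0.05639971850536998 [[269.58310101 211.40474632]
 [316.89297675 221.10823529]]
```

View pics/h.png

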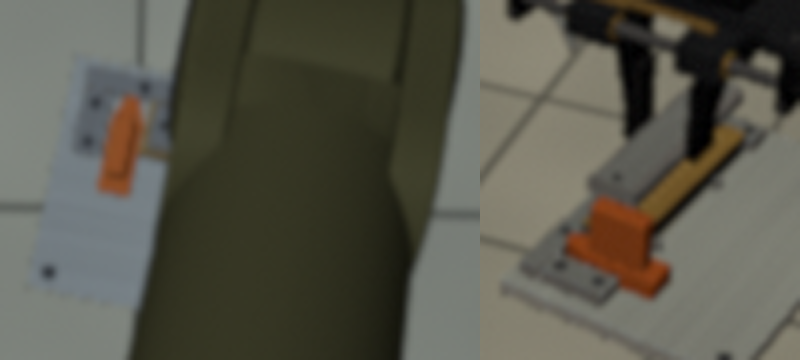

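The top view is blocked by the arm. The side view shows the cover held over the harmonica, with its near hole at about (294,204). The spacer is home in the gap. I'll use the side view, with the stop screws as reference, to check the cover's position along its length.

Run:
```python
from plan import *
inv=lambda P:np.c_[(P[:,0]*1000-566)*c+(P[:,1]*1000+14.9)*s_,-(P[:,0]*1000-566)*s_+(P[:,1]*1000+14.9)*c]
def dark(im,p,rad=2):
    U=8;x0,y0=[int(v)-6 for v in p];g=cv2.cvtColor(im,6)[y0:y0+13,x0:x0+13].astype(float);g=cv2.resize(g,None,fx=U,fy=U,interpolation=cv2.INTER_CUBIC)
    yy,xx=np.mgrid[:13*U,:13*U];yy=(yy+.5)/U-.5+y0;xx=(xx+.5)/U-.5+x0;p=np.array(p,float)
    for _ in range(4):
        m=np.hypot(xx-p[0],yy-p[1])<rad; w=np.clip(np.percentile(g[m],55)-g,0,None)*m; p=np.array([(w*xx).sum(),(w*yy).sum()])/w.sum()
    return p
s=cv2.imread("pics/s4.png");s0=cv2.imread("pics/s.png")
st=ctrl.get_state();P=st["position"];print("TCP nest",inv(P[None]),P)
h=dark(s,(294.2,204.4));print("cover hole",h,inv(ray("side",[h],P[2]+.0458)))
e=proj("side",[[*N(8.1,86.9),.019],[*N(32.2,86.9),.019]]);print("expected stop screws",e)
for im in(s,s0):
    m=[dark(im,q) for q in((288.3,230),(280,226.2))];print("stop screws",np.round(m,1).tolist(),inv(ray("side",m,.019)).round(1).tolist())
e=proj("side",[[*N(22.2,49.3),.025]])[0];m=dark(s0,e);print("harm hole",e,m,inv(ray("side",[m],.025)))
# cover's holes in first side picture vs top-derived
for q in((.4800,-.2047),(.4364,-.3076)):
    e=proj("side",[[*q,.011]])[0];m=dark(s0,e);print("cover hole s0",e,m,(ray("side",[m],.011)*1000).round(1))
```

```text
TCP nest [[ 21.75200221 -11.80073142]] [ 0.58521013 -0.03050057  0.01059972]
cover hole [293.76487532 203.95336088] [[20.92570442 45.715833  ]]
expected stop screws [[288.34451475 229.2504772 ]
 [278.98270628 225.32376361]]
stop screws [[289.1, 229.8], [279.6, 225.9]] [[5.7, 87.4], [30.0, 87.6]]
stop screws [[289.1, 229.8], [279.7, 225.8]] [[5.6, 87.6], [30.0, 87.6]]
harm hole [291.97938502 215.92756638] [290.95744331 219.65902993] [[17.07158633 61.94492435]]
cover hole s0 [366.25141592 180.07673261] [366.01164453 183.44493475] [[ 477.  -188.7   11. ]]
cover hole s0 [390.21862564 164.81645934] [391.01663163 166.00443893] [[ 433.2 -302.1   11. ]]
```

Along its length the cover is in line with the harmonica to within about 0.5 mm. I'll make small corrections and lower it.

```bash
python3 inch.py '-.0002 .0003 .008 0 0; -.0002 .0003 .014 0 0; -.0002 .0003 .017 0 0; -.0002 .0003 .018 0 0; -.0002 .0003 .018 0 0;-.0002 .0003 .018 0 0' 35; python3 inch.py '0 0 .0005 0 0; 0 0 .001 0 0; 0 0 .0015 0 0; 0 0 .0015 0 0'
python3 - <<'E'
from plan import *
plan([*N(22.1,-12),-.0098],-.185+np.pi/2)
E
```

```text
time: 25.05
position: [0.5854, -0.0307, -0.0076]
tool_rot: [2.417, 2.007, 0.0]
ft_force: [0.1, 0.0, -0.8]
grip_width: 0.347
grip_force: 35.0
time: 25.45
position: [0.5853, -0.0305, -0.0092]
tool_rot: [-2.417, -2.007, -0.0]
ft_force: [-0.5, 0.2, 0.1]
grip_width: 0.344
grip_force: 35.0
pos [585.3 -30.5  -9.2] toolY ang -0.185 shift mm [-0.2  0.3  0.6] turn 0.0 q7 0.02 F [-0.5  0.2  0.1] grip 29.9 25.45
tool z [ 0.e+00  1.e-04 -1.e+00]
```

```bash
python3 inch.py '-.0002 .0003 0 0 0; -.0002 .0003 0.0005 0 0; -.0002 .0003 .0008 0 0; -.0002 .0003 .0008 0 0'; python3 inch.py '0 0 .0005 0 0; 0 0 .0005 0 0'; python3 inch.py '0 0 .0005 0 0; 0 0 .0005 0 0'
python3 - <<'E'
from plan import *
plan([*N(22.1,-12),-.0098],-.185+np.pi/2)
s=avg("side",3);cv2.imwrite("pics/s5.png",s)
for r in range(184,232,1):
    print(r,''.join('O' if v[2]>v[0]+50 and v[2]>1.5*v[1] else 'b' if v[2]>v[0]+20 else '#' if v[1]<45 else '+' if v[1]<100 else '.' for v in s[r,280:340].astype(int)))
E
```

```text
time: 25.85
position: [0.5857, -0.0309, -0.0098]
tool_rot: [2.417, 2.007, 0.0]
ft_force: [-0.6, 0.5, 1.5]
grip_width: 0.346
grip_force: 35.0
time: 26.05
position: [0.5856, -0.0309, -0.0099]
tool_rot: [-2.417, -2.007, -0.0]
ft_force: [-2.3, 0.8, 5.6]
grip_width: 0.347
grip_force: 35.0
time: 26.25
position: [0.5857, -0.0309, -0.0099]
tool_rot: [-2.417, -2.006, -0.001]
ft_force: [-3.7, 1.4, 8.7]
grip_width: 0.349
grip_force: 35.0
pos [585.7 -30.9  -9.9] toolY ang -0.185 shift mm [ 0.1 -0.2 -0.1] turn -0.0 q7 0.02 F [-3.7  1.4  8.7] grip 30.4 26.25
tool z [ 1.e-04  7.e-04 -1.e+00]
184 ...b.bb.......+########+...++##########bbb++++++.....+######
185 ...........bb.+########+...++##########bb+++++++++...+######
186 ..............+#######++....+++########bb#++++++++++++######
187 ..............+#######++..b...++#########++++++++++++#######
188 b.b..........++#######++......++########+++++++++++++#######
189 .b............++######++.....+++########+++++++..++++#######
190 .b..b..........+######++....++++########+++++++....++#######
191 ..bb...b..bbb..+#######+++++++++#######++++++++++..++####
[... 1903 characters left out ...]
OOOOOOOOOOOOb+++..................................
222 +bOOOOOOOOOOOOOOOOOOOOb++...................................
223 +bOOOOOOOOOOOOOOOOOOOOb+....................................
224 ++bbOOOOOOOOOOOOOOOOOObbbb..................................
225 +++bbbOOOOOOOOOOOOOOOOOOObbb................................
226 ++++++bbbOOOOOOOOOOOOOOOOOOb................................
227 ++++++++bbOOOOOOOOOOOOOOOOOb................................
228 ++++++++++bbbOOOOOOOOOOOOOOb................................
229 +++++++++++++bbOOOOOOOOOOOOb................................
230 ++++++++++++++bOOOOOOOOOOOb+................................
231 ++++++++++++++bOOOOOOOOOObb.................................
```

Run:
```python
from plan import *
ys=np.linspace(-70,60,400)
for x,z in((5,.025),(5,.0235),(5,.010),(5.5,.025),(6.5,.025),(7.5,.025)):
    q=proj("side",[[*N(x,y),z] for y in ys])+[.7,.55]; o=np.argsort(q[:,1])
    print(x,z,[round(float(np.interp(r,q[o,1],q[o,0])),1) for r in(208,210,212)])
s=cv2.imread("pics/s5.png").astype(int);s0=cv2.imread("pics/s.png").astype(int)
for r in(208,210,212):print(r,"r-b",[(c,s[r,c,2]-s[r,c,0],s[r,c,1]) for c in range(300,316)]);
print("before",[(c,s0[210,c,2]-s0[210,c,0],s0[210,c,1]) for c in range(300,316)])
```

```text
5 0.025 [310.4, 308.4, 306.4]
5 0.0235 [310.9, 308.9, 306.9]
5 0.01 [315.1, 313.2, 311.2]
5.5 0.025 [310.1, 308.1, 306.1]
6.5 0.025 [309.6, 307.6, 305.6]
7.5 0.025 [309.1, 307.1, 305.1]
208 r-b [(300, np.int64(6), np.int64(92)), (301, np.int64(6), np.int64(92)), (302, np.int64(6), np.int64(92)), (303, np.int64(7), np.int64(90)), (304, np.int64(8), np.int64(86)), (305, np.int64(9), np.int64(80)), (306, np.int64(7), np.int64(68)), (307, np.int64(9), np.int64(58)), (308, np.int64(21), np.int64(56)), (309, np.int64(38), np.int64(60)), (310, np.int64(41), np.int64(54)), (311, np.int64(28), np.int64(34)), (312, np.int64(8), np.int64(15)), (313, np.int64(3), np.int64(23)), (314, np.int64(8), np.int64(52)), (315, np.int64(10), np.int64(84))]
210 r-b [(300, np.int64(6), np.int64(90)), (301, np.int64(6), np.int64(88)), (302, np.int64(8), np.int64(85)), (303, np.int64(7), np.int64(79)), (304, np.int64(7), np.int64(68)), (305, np.int64(9), np.int64(57)), (306, np.int64(21), np.int64(55)), (307, np.int64(37), np.int64(59)), (308, np.int64(42), np.int64(56)), (309, np.int64(35), np.int64(42)), (31
[... 637 characters left out ...]
np.int64(9), np.int64(108)), (313, np.int64(10), np.int64(121)), (314, np.int64(10), np.int64(125)), (315, np.int64(9), np.int64(126))]
before [(300, np.int64(67), np.int64(86)), (301, np.int64(67), np.int64(85)), (302, np.int64(67), np.int64(83)), (303, np.int64(67), np.int64(82)), (304, np.int64(65), np.int64(80)), (305, np.int64(66), np.int64(77)), (306, np.int64(65), np.int64(76)), (307, np.int64(64), np.int64(73)), (308, np.int64(56), np.int64(64)), (309, np.int64(41), np.int64(48)), (310, np.int64(24), np.int64(27)), (311, np.int64(7), np.int64(23)), (312, np.int64(5), np.int64(47)), (313, np.int64(8), np.int64(77)), (314, np.int64(9), np.int64(100)), (315, np.int64(9), np.int64(112))]
```

Contact is at z = -0.0098, exactly the predicted flush height. The visible front brass margin works out at about 1.7 mm and the harmonica has not moved. Now the firm press.

```bash
python3 inch.py '0 0 .0004 0 0; 0 0 .0008 0 0; 0 0 .0008 0 0; 0 0 .0008 0 0;0 0 .0008 0 0'
python3 - <<'E'
from plan import *
from fit import *
plan([*N(22.1,-12),-.0098],-.185+np.pi/2)
s=avg("side",3);s4=cv2.imread("pics/s4.png")
inv=lambda P:np.c_[(P[:,0]*1000-566)*c+(P[:,1]*1000+14.9)*s_,-(P[:,0]*1000-566)*s_+(P[:,1]*1000+14.9)*c]
g=cv2.cvtColor(s,6);e=proj("side",[[*N(22.1,44.6),.036]])[0]+[.7,.55];print("expected hole",e)
x,y=e.round().astype(int);print(g[y-4:y+5,x-5:x+6])
q0=blob(s4,orange,(255,180,340,250));q=blob(s,orange,(255,180,340,250));print("spacer moved px",q.mean(0)-q0.mean(0),q.max(0)-q0.max(0))
print([(k,s[210,k,2].astype(int)-s[210,k,0]) for k in range(303,313)])
E
```

```text
time: 26.9
position: [0.5857, -0.0308, -0.0099]
tool_rot: [-2.417, -2.006, -0.001]
ft_force: [-5.3, -0.2, 12.9]
grip_width: 0.345
grip_force: 35.0
pos [585.7 -30.8  -9.9] toolY ang -0.185 shift mm [ 0.  -0.2 -0.1] turn -0.0 q7 0.02 F [-5.3 -0.2 12.9] grip 30.0 26.9
tool z [ 0.      0.0011 -1.    ]
expected hole [293.97515379 211.49831605]
[[103  93  88  88  90  92  93  93  92  91  92]
 [ 92  88  88  91  92  93  93  92  92  90  91]
 [ 83  83  86  89  91  90  90  91  90  90  90]
 [ 80  80  82  84  86  82  83  87  90  90  91]
 [ 79  81  80  80  81  78  79  84  88  90  87]
 [ 76  79  79  80  79  79  80  81  83  85  81]
 [ 68  71  72  76  79  80  80  80  80  79  78]
 [ 63  63  66  69  73  76  79  79  79  79  78]
 [ 64  63  63  62  66  68  71  72  76  78  79]]
spacer moved px [0.04556376 0.03775378] [0.         0.16666667]
[(303, np.int64(8)), (304, np.int64(7)), (305, np.int64(9)), (306, np.int64(21)), (307, np.int64(36)), (308, np.int64(43)), (309, np.int64(35)), (310, np.int64(19)), (311, np.int64(5)), (312, np.int64(6))]
```

Run:
```python
from plan import *
inv=lambda P:np.c_[(P[:,0]*1000-566)*c+(P[:,1]*1000+14.9)*s_,-(P[:,0]*1000-566)*s_+(P[:,1]*1000+14.9)*c]
s=cv2.imread("pics/s5.png");s4=cv2.imread("pics/s4.png")
for nm,im,z,xy in(("hover",s4,.0564,(21.75,44.6)),("seated",s,.0360,(22.1,44.6))):
    e=proj("side",[[*N(*xy),z]])[0]+[.7,.55];g=cv2.cvtColor(im,6).astype(float)
    bh=cv2.morphologyEx(cv2.resize(g,None,fx=4,fy=4,interpolation=cv2.INTER_CUBIC),cv2.MORPH_BLACKHAT,np.ones((17,17)))
    x0,y0=int((e[0]-4)*4),int((e[1]-5)*4);w=bh[y0:y0+36,x0:x0+32].copy()
    print(nm,"exp",e.round(2));print(w[::4,::4].round().astype(int))
    iy,ix=np.unravel_index(w.argmax(),w.shape);a=w[max(iy-5,0):iy+6,max(ix-5,0):ix+6];yy,xx=np.mgrid[:a.shape[0],:a.shape[1]]
    p=np.array([(a*xx).sum()/a.sum()+max(ix-5,0)+x0,(a*yy).sum()/a.sum()+max(iy-5,0)+y0]);p=(p+.5)/4-.5
    print("hole",p.round(2),"nest",inv(ray("side",[p-[.7,.55]],z)).round(1))
    print(g[int(e[1])-12:int(e[1])+4,int(e[0])-8:int(e[0])+9].astype(int))
```

```text
hover exp [294.41 204.13]
[[ 0  0  0  0  1  3  3  1]
 [ 0  0  0  0  3  2  1  0]
 [ 0  0  0  1  0  1  0  1]
 [ 0  0  1  1  2  1  0  2]
 [ 0  0  0  7 10  4  0  0]
 [ 2  0  1 14 22 11  1  0]
 [ 5  1  1 10 15  8  1  0]
 [ 5  2  0  1  1  0  0  0]
 [ 6  5  4  3  2  0  0  0]]
hole [293.81 203.82] nest [[23.4 44.4]]
[[128 127 127 127 127 127 128 128 121  92  49  14  24  48  69  84  92]
 [127 127 127 126 127 127 127 128 122  94  54  31  47  70  87  93  95]
 [127 127 127 126 126 127 127 128 126 110  78  59  70  85  93  95  95]
 [127 127 128 127 127 127 127 129 127 116  94  80  86  92  94  94  95]
 [128 128 128 126 128 128 128 127 121 108  94  89  92  93  95  93  93]
 [127 128 128 128 127 128 127 121 108  95  91  91  93  94  94  93  92]
 [128 128 128 129 129 127 121 110  97  91  91  92  94  94  93  92  92]
 [129 129 129 129 127 122 110  98  91  91  92  94  93  92  92  92  91]
 [129 131 130 129 122 110  99  92  91  92  92  92  92  91  90  91  92]
 [131 130 129 121 111  98  93  92  93  92  93  91  91  91  91  92  91]
 [130 126 120 109  97  93  90  89  87  90  92  90  90  90  92  92  89]
 [126 114
[... 1022 characters left out ...]
133 132 125 113 101  91  86  84  89  92  93  94  93  91  92]
 [134 133 133 127 115 102  92  88  87  89  93  93  93  93  92  92  91]
 [133 133 129 117 102  93  88  88  90  92  93  93  92  92  91  92  91]
 [133 129 118 103  92  88  89  90  92  93  93  92  92  91  90  91  91]
 [129 118 103  90  82  83  85  89  90  90  89  90  91  91  90  91  91]
 [118 104  90  81  79  81  82  84  85  83  83  87  90  91  91  89  87]
 [103  90  80  78  79  81  81  80  80  79  80  84  88  90  88  84  83]
 [ 93  83  73  72  76  79  79  79  80  79  79  81  83  85  81  78  78]
 [ 91  80  69  65  68  71  72  76  79  80  80  80  80  81  78  77  76]
 [ 90  80  69  63  64  64  67  68  72  76  78  78  79  79  79  78  76]]
```

```bash
python3 inch.py '0 0 .0003 0 0; 0 0 .0003 0 0; 0 0 .0003 0 0; 0 0 .0003 0 0'
python3 - <<'E'
from plan import *
plan([*N(22.1,-12),-.0098],-.185+np.pi/2)
if 8<ctrl.get_state()["ft_force"][2]<25: print(ticket.close_job())
E
```

```text
time: 27.45
position: [0.5857, -0.0308, -0.0099]
tool_rot: [-2.416, -2.006, -0.001]
ft_force: [-5.8, -0.3, 16.2]
grip_width: 0.346
grip_force: 35.0
pos [585.7 -30.8  -9.9] toolY ang -0.185 shift mm [ 0.  -0.2 -0.1] turn -0.0 q7 0.02 F [-5.8 -0.3 16.2] grip 30.1 27.45
tool z [-1.0e-04  1.3e-03 -1.0e+00]
the job is handed in; nothing more can be done
None
```

I handed the job in at 27.5 s, result not yet known: the spacer is home against the fence and released, and the cover is seated flush on the harmonica, lined up to about 0.5 mm by my measurements, and held with a push of about 16 N.

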